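Tip the tall carton over and push it up to the stop

ROBOT

A 6-joint arm with a two-finger parallel gripper is mounted at the origin on the work surface. World frame = base frame: x ahead of the robot, y to its left, z up, the work surface at z = 0. Lengths are in m, angles in rad, forces in N, time in s.
With the tool pointing down it reaches from about 0.425 to 0.95 m from the base axis. Payload 3.5 kg.
Tool frame: the origin (TCP) lies at the very end of the fingers, on their centre line; the grasp point (between the pads) lies 19 mm behind it (ctrl.pinch_z is the distance from the TCP to the grasp point, in m); z points along the fingers, y is the line along which they close (so a half turn about z gives the same grasp; the last joint's range is limited). The gripper opens to 85 mm and grips with 20 to 120 N. Pads are 22 mm wide; open, the fingers measure 114 mm over their backs; the gripper's body (76 mm by 85 mm) begins 54 mm behind the grasp point. The pads swing forward as they close: fully open they stand 13 mm farther back than shut.
Start: joints at [-1.378, 0.286, 1.577, -0, 1.279, -0.15], TCP at [0.227, -0.636, 0.231] pointing down, gripper open.
Joint ranges: [-2.77, 2.77], [-0.9, 2.22], [0.21, 2.48], [-1.53, 4.67], [0.24, 2.81], [-2.84, 2.84]. Speed limits (rad/s): [2.79, 2.79, 3.14, 3.14, 3.14, 3.14].

INTERFACE

Orientations are given as a unit quaternion [x, y, z, w].
In Python, from plant import ctrl gives the robot as it stands. The module is installed in compiled form; this text tells all that it offers.
- The arm moves only by the shell command python3 -m crank 'ROWS' [OPENING] [FORCE]. ROWS is JSON, a list of rows, each a list of 6 numbers: the shift along the tool's x, y, z in cm, then the turn, a rotation vector about the tool's x, y, z in rad. In form: [[tx, ty, tz, rx, ry, rz], ...]. A call has 1 to 10 rows; each row is the pose to reach, as a shift and turn from the pose commanded when the call began, along the tool's axes at that moment; what a row does not reach only later rows make up. A row lasts 1/10 s, in which the tool goes at most 50 mm and 8.59 degrees, less where a joint would pass 70% of its speed; a pose out of reach is approached as far as the arm can. A call with a gripper value outside its range is refused whole. OPENING is the opening, from 0 (shut) to 1 (fully open), set as the call begins (- or left out, the last holds). The fingers move at their own pace and stop on an object; FORCE is the grip in N (left out, the last holds). Time passes only in rows, so rows that repeat a pose let the fingers close. It gives the time, the measured TCP pose, the force, the opening and the grip force at its end, in the units of the state.
- ctrl.get_state(): the state, without advancing time (a new reading comes with each control period).
- ctrl.read_camera(name): name is "side" or "top"; returns (picture, depth): 384x512x3 uint8, blue, green, red; 384x512 float32, m along the optical axis (not along the pixel's ray), 0 where there is no reading.
- ctrl.camera_info(name): a dict with "K" (3x3 intrinsics, pixels), "origin" and "orientation" of the camera in the world. Camera axes: x right, y down, z forward; pixel columns grow to the right and rows downward; lengths in m; the calibration is good to about 2 mm. A picture is of the moment at which its call begins. camera_info takes no time and is no camera call.
- ctrl.sign_off(): hands the job in; it is judged then, once.
The state is a dict: "time": time; "qpos": joint angles; "dq": joint speeds; "joint_efforts": joint torques, N m; "eef_pos": TCP position; "tcp_rot": TCP orientation; "contact_force": force on the tool from outside, world axes, zero at the start; "wrist_torque": the same for the moment, N m; "opening": opening from 0.0 (shut) to 1.0 (fully open); "finger_force": force on a finger pad.
Only numpy, scipy, OpenCV 4.12 (cv2) and the standard library are available. Lean on these libraries where they do the work, as an engineer would, in place of code of your own. Each camera call takes 0.05 s, during which the arm holds its last target. There are 200 camera calls.

TASK

The tall carton standing on the packing board has to lie flat for its label. Push it over towards the raised stop at the end of the board so that it lands on its broad face, then push it along the board until its top end sits square and flush against the stop. Only push it, do not pick it up or carry it, leave the other things on the bench where they are, and finish clear of everything.

Things in the scene. Friction and masses are not known exactly. Their poses are not given: they have to be found in the camera images.
- carton: tall closed carton, loose, 0.3 to 0.65 kg, 120 mm wide (x) x 45 thick (y) x 170 tall (z), standing on the board, its broad +y face roughly towards the stop. Origin: centre of its bottom; z points to its top end. Pushed high up it tips without sliding, goes over by itself once its top has moved about 45 mm, and falls flat at least 15 mm short of the stop
- carton_mid (a point): centre of the carton: 22.5 mm above the board's surface when it lies on a broad face, 85 mm when it stands
- carton_top (a point): centre of the carton's top end face (120 x 45 mm, with a strip of white tape)
- board: packing board fixed to the bench: plywood, 260 mm (x) x 360 mm (y) x 12 mm thick, surface at z = 0.012. Origin: centre of its underside, at bench height. The stop, an aluminium bar 15 mm thick and 30 mm high above the surface, runs along the whole +y end; its inner face is the plane y = +0.165 of this frame
- stop_face (a point): middle of the lower edge of the stop's inner face, on the board's surface; the stop runs along the board's x, 130 mm to each side, and its face looks to the board's -y. A carton lying askew with one corner on the stop can jam by friction when pushed straight; moving its near end sideways as well swings it square
- small_carton: bystander: small low carton beside the board, 90 x 70 x 55 mm high, origin under its centre
- tape_roll: bystander: roll of masking tape lying flat beside the board, 100 mm across, 48 mm high, origin under its centre
- tape_measure: bystander: pocket tape measure standing beside the board, 65 x 36 x 60 mm high, origin under its centre
- drill: bystander: cordless drill standing on its battery behind the stop, 200 mm high, about 210 mm long, origin under the battery's centre, chuck towards its -x

How it is judged:
On the way, in this order (a step that is already met when the one before it is completed fails the run):
1. the carton has been tipped over and lies on its broad face with its top end towards the stop (angle between carton's own z axis and vertical between 1.5 and 1.64 rad and angle between carton's own x axis and vertical between 1.5 and 1.64 rad and y of carton_top in the frame of board above 0.03 m and height (world z) of carton_mid below 0.042 m), for 0.2 s.
2. its top end is square and flush against the stop (y of carton_top in the frame of board above 0.16 m and angle between the z axis of carton and the y axis of board, either way round below 0.07 rad), for 0.2 s.
At the end, for the whole second after the job is handed in: The carton lies at rest flat on a broad face on the board (within 4 degrees), the middle of its top end within 5 mm of the stop's face and within 100 mm of the stop's middle, its length square to the stop within 4 degrees (all of step 2 and angle between carton's own z axis and vertical between 1.5 and 1.64 rad and angle between carton's own x axis and vertical between 1.5 and 1.64 rad and height (world z) of carton_mid below 0.042 m and y of carton_top in the frame of board below 0.17 m and x of carton_top in the frame of board between -0.1 and 0.1 m and linear speed of carton below 0.01 m/s); the robot touches nothing.
It fails at once if the carton is lifted off the board while it stands or tips (height (world z) of carton_mid above 0.113 m).
It fails at once if the lying carton is lifted or carried (angle between carton's own z axis and vertical above 1.47 rad and height (world z) of carton_mid above 0.055 m).
It fails at once if a bystander (small carton, tape roll, tape measure or drill) is moved by more than 20 mm (distance of any of small_carton, tape_roll, tape_measure, drill from where it was at the start of the episode above 0.02 m).
It also fails if it takes over 64 s, if anything falls off the work surface, if the arm or the gripper's body presses on something with over 40 N, if the wrist force passes 120 N, or if a joint passes its speed limit or range.

## Working session

There is one attempt and no reset: what is moved stays moved. The work goes in short steps, Python scripts to look and compute and a shell command to move; the robot and the scene stay as the last step left them, time stands still between calls to the robot, and variables do not carry over. Pictures are saved under pics/ and viewed, at most 10 in all, crops included, and the job is handed in when it is done.

```bash
mkdir -p pics
cat > h.py <<'E'
import numpy as np,cv2
from scipy.spatial.transform import Rotation as R
from plant import ctrl
def cloud(n):
    im,d=ctrl.read_camera(n);i=ctrl.camera_info(n);K=np.array(i['K'])
    v,u=np.mgrid[:384,:512]
    p=np.stack([(u-K[0,2])/K[0,0]*d,(v-K[1,2])/K[1,1]*d,d],-1)
    q=np.array(i['orientation']); Rm=R.from_quat(q).as_matrix() if q.size==4 else q
    P=p@Rm.T+np.array(i['origin']);P[d==0]=np.nan
    return im,P
E
python3 - <<'E'
from h import *
a=[]
for n in('side','top'):
    im,P=cloud(n);a.append(im);np.save(n+'.npy',P);cv2.imwrite(f'{n}.png',im)
    print(n,ctrl.camera_info(n)['origin'])
    for v in range(20,384,40): print(v,[(np.round(P[v,u]*1000)).tolist() if P[v,u,2]==P[v,u,2] else 0 for u in range(60,512,80)])
cv2.imwrite('pics/s1.png',a[0]);cv2.imwrite('pics/t1.png',a[1])
print(ctrl.get_state())
E
```

```text
side [0.54026454 0.70616927 0.96758472]
20 [[1807.0, -1261.0, -296.0], [1752.0, -2076.0, -768.0], [924.0, -899.0, -6.0], [627.0, -929.0, 2.0], [338.0, -938.0, 22.0], [108.0, -783.0, 133.0]]
60 [[1805.0, -1143.0, -443.0], [1612.0, -1634.0, -763.0], [872.0, -644.0, -1.0], [604.0, -687.0, -3.0], [335.0, -732.0, -6.0], [93.0, -687.0, 51.0]]
100 [[1800.0, -1018.0, -592.0], [1496.0, -1269.0, -759.0], [831.0, -440.0, -2.0], [584.0, -477.0, -2.0], [338.0, -518.0, -5.0], [93.0, -549.0, -1.0]]
140 [[1803.0, -899.0, -756.0], [1396.0, -956.0, -753.0], [795.0, -265.0, -2.0], [563.0, -132.0, 160.0], [340.0, -335.0, -3.0], [113.0, -369.0, -3.0]]
180 [[1688.0, -636.0, -750.0], [1316.0, -698.0, -756.0], [766.0, -118.0, -4.0], [553.0, -132.0, 15.0], [343.0, -179.0, -2.0], [234.0, 19.0, 241.0]]
220 [[1595.0, -417.0, -756.0], [936.0, 45.0, -1.0], [728.0, 53.0, 52.0], [541.0, -6.0, 11.0], [343.0, -48.0, -6.0], [147.0, -75.0, -2.0]]
260 [[1506.0, -217.0, -747.0], [901.0, 155.0, -3.0], [681.0, 243.0, 190.0], [531.0, 107.0, 9.0], [346.0, 73.0, -1.0], [160.0, 42.0, -5.0]]
300 [[1439.0, -51.0, -762.0], [870.0
[... 1835 characters left out ...]

{'time': 0.1, 'qpos': array([-1.37798911e+00,  2.87126693e-01,  1.57807029e+00, -7.52499009e-06,
        1.27861391e+00, -1.49984961e-01]), 'dq': array([ 0.00041767, -0.00194205, -0.0007991 , -0.00070205,  0.00268258,
       -0.0016222 ]), 'joint_efforts': array([ 6.47109719e-04, -4.07297122e+01, -2.93699509e+01, -1.53579590e-04,
        3.44018648e-03,  1.26824546e-05]), 'eef_pos': array([ 0.22679641, -0.63510587,  0.23003094]), 'tcp_rot': array([ 9.85346821e-01,  1.70559116e-01, -2.73466202e-05, -1.10878499e-03]), 'contact_force': array([-0.23017759,  0.38617359, -0.91523182]), 'wrist_torque': array([0.04851647, 0.01119951, 0.03496997]), 'finger_force': 0.0, 'opening': 1.0012239477451796}
```

View pics/s1.png

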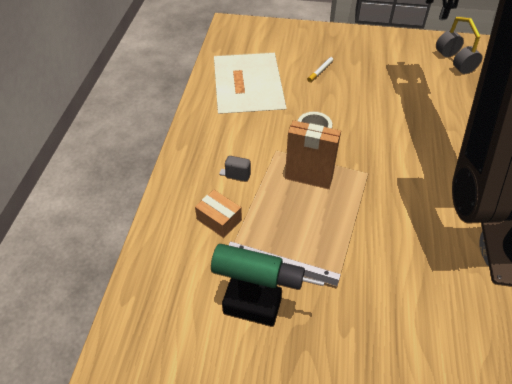

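View pics/t1.png

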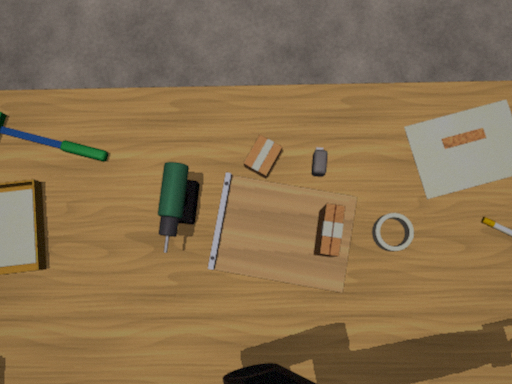

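The side view shows the carton standing at (312,155), with the stop at (285,262) beyond it and the drill behind the stop. In the top view the stop runs (228,176)-(211,268), the carton top is at (333,230), and the tape roll is behind it at (394,232).

```bash
cat >> h.py <<'E'
def ray(n,uv,z):
    i=ctrl.camera_info(n);K=np.array(i['K']);q=np.array(i['orientation']);Rm=R.from_quat(q).as_matrix() if q.size==4 else q
    uv=np.atleast_2d(uv).astype(float);d=np.c_[(uv-K[:2,2])/[K[0,0],K[1,1]],np.ones(len(uv))]@Rm.T
    o=np.array(i['origin']);return o+d*((z-o[2])/d[:,2])[:,None]
E
python3 - <<'E'
from h import *
P=np.load('top.npy');im=cv2.imread('top.png')
# carton top
m=(np.nan_to_num(P[...,2])>.15)&(np.abs(P[...,0]-.55)<.15)&(P[...,1]<-.05)&(P[...,1]>-.3)
v,u=np.nonzero(m);print('carton px',m.sum(),u.min(),u.max(),v.min(),v.max())
W=ray('top',np.c_[u,v],.182)[:,:2].astype(np.float32);print('carton top',cv2.minAreaRect(W))
# stop
hsv=cv2.cvtColor(im,cv2.COLOR_BGR2HSV)
s=((hsv[...,1]<60)&(hsv[...,2]>110)).astype(np.uint8);s[:,:200]=0;s[:,240:]=0;s[:165]=0;s[280:]=0
v,u=np.nonzero(s);W=ray('top',np.c_[u,v],.042)[:,:2].astype(np.float32);print('stop',len(u),cv2.minAreaRect(W),cv2.boxPoints(cv2.minAreaRect(W)))
# board corners by eye: 
print('board corners',ray('top',[[357,191],[344,290],[229,174],[213,268]],.012).round(4))
# tape roll / others
for n,a,h in(('roll',(370,420,205,255),.048),('meas',(308,332,143,178),.06),('sc',(240,285,130,180),.055),('drill',(155,202,155,260),.2)):
    x0,x1,y0,y1=a;Q=P[y0:y1,x0:x1].reshape(-1,3);Q=Q[np.nan_to_num(Q[:,2])>.025];print(n,Q.min(0).round(3),Q.max(0).round(3))
S=np.load('side.npy').reshape(-1,3);k=np.nan_to_num(S)
f=k[(k[:,2]>.03)&(k[:,2]<.17)&(abs(k[:,0]-.57)<.1)&(abs(k[:,1]+.14)<.06)]
print('front face',len(f),np.polyfit(f[:,0],f[:,1],1),f[:,0].min(),f[:,0].max())
cv2.imwrite('pics/crop.png',cv2.resize(im[160:300,190:420],None,fx=3,fy=3))
E
```

```text
carton px 1049 319 345 204 256
carton top ((0.52884441614151, -0.14898766577243805), (0.04816540703177452, 0.12013054639101028), 80.82243347167969)
stop 579 ((0.5677146911621094, 0.12884622812271118), (0.01628802716732025, 0.25996002554893494), 79.02882385253906) [[0.4385604  0.14558822]
 [0.69376916 0.0961139 ]
 [0.696869   0.11210424]
 [0.44166023 0.16157857]]
board corners [[ 0.6428 -0.2419  0.012 ]
 [ 0.3801 -0.1971  0.012 ]
 [ 0.6953  0.1044  0.012 ]
 [ 0.4422  0.1485  0.012 ]]
roll [ 0.48  -0.379  0.025] [ 0.579 -0.279  0.055]
meas [ 0.684 -0.16   0.026] [ 0.75  -0.12   0.065]
sc [ 0.682 -0.041  0.025] [0.793 0.063 0.063]
drill [0.483 0.186 0.025] [0.696 0.263 0.198]
front face 1932 [-0.13203618 -0.05552464] 0.4700638879813731 0.5949842988779593
```

View pics/crop.png

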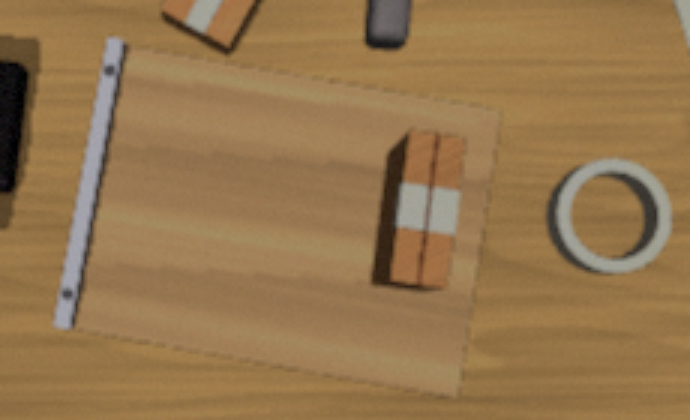

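The stop, measured in world coordinates, is at about -10° yaw, and the carton is within 2° of square to it. Its middle is 273 mm from the stop face. I'll go behind the carton with the fingers spread across the board.

```bash
python3 -m crank '[[4,-2.9,0,0,0,-0.1],[8,-5.8,0,0,0,-0.22],[12,-8.7,0,0,0,-0.34],[16,-11.6,0,0,0,-0.46],[20,-14.5,1,0,0,-0.58],[24,-17.3,2,0,0,-0.7],[28,-20.2,4,0,0,-0.82],[32,-23,6,0,0,-0.94],[36.5,-26,8,0,0,-1.06],[40.9,-28.85,9,0,0,-1.06]]' 0.7; python3 -m crank '[[0,0,0,0,0,0],[0,0,0,0,0,0]]'
python3 - <<'E'
from h import *
s=ctrl.get_state();print(s['eef_pos'],R.from_quat(s['tcp_rot']).as_matrix().round(3),s['contact_force'])
E
```

```text
time: 1.1
eef_pos: [0.5048, -0.2376, 0.1432]
tcp_rot: [0.763, 0.646, -0.0, -0.001]
contact_force: [0.3, -0.6, -0.1]
opening: 0.703
finger_force: 0.0
time: 1.3
eef_pos: [0.505, -0.2385, 0.1442]
tcp_rot: [0.763, 0.646, -0.0, -0.001]
contact_force: [-0.2, -0.5, 0.3]
opening: 0.698
finger_force: 0.0
[ 0.50504877 -0.23847888  0.144212  ] [[ 0.164  0.986 -0.002]
 [ 0.986 -0.164  0.001]
 [ 0.    -0.002 -1.   ]] [-0.17660785 -0.48456646  0.25449575]
```

```bash
python3 -m crank '[[2,0.85,0,0,0,0],[4,0.85,0,0,0,0],[5,0.85,0,0,0,0],[5.6,0.85,0,0,0,0],[6.2,0.85,0,0,0,0],[6.7,0.85,0,0,0,0],[7.2,0.85,0,0,0,0],[7.7,0.85,0,0,0,0],[8.2,0.85,0,0,0,0],[8.6,0.85,0,0,0,0]]'
python3 - <<'E'
from h import *
im,P=cloud('side');cv2.imwrite('pics/s2.png',im)
E
```

```text
time: 2.3
eef_pos: [0.5278, -0.156, 0.145]
tcp_rot: [0.764, 0.645, 0.0, -0.0]
contact_force: [1.4, -0.0, 0.0]
opening: 0.7
finger_force: 0.2
```

View pics/s2.png

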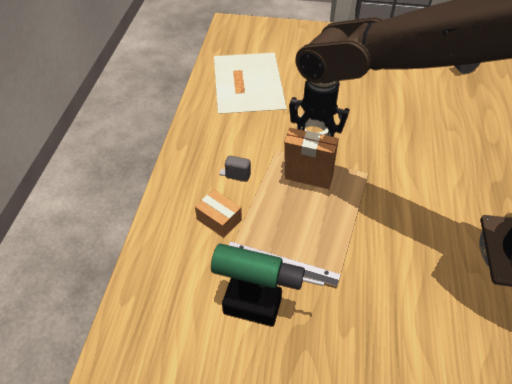

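The carton at (310,158) has begun to tip forward slightly and is still squarely in front of the fingers at (318,120). I'll keep pushing.

```bash
python3 -m crank '[[0.4,0,0,0,0,0],[0.8,0,0,0,0,0],[1.2,0,0,0,0,0],[1.6,0,0,0,0,0],[2,0,0,0,0,0],[2.2,0,0,0,0,0],[2.2,0,0,0,0,0],[2.2,0,0,0,0,0],[2.2,0,0,0,0,0],[2.2,0,0,0,0,0]]'
python3 - <<'E'
from h import *
im,P=cloud('side');cv2.imwrite('pics/s3.png',im)
E
```

```text
time: 3.35
eef_pos: [0.5314, -0.1349, 0.1451]
tcp_rot: [0.764, 0.645, 0.0, -0.0]
contact_force: [-0.3, -0.1, 0.3]
opening: 0.703
finger_force: 0.0
```

View pics/s3.png

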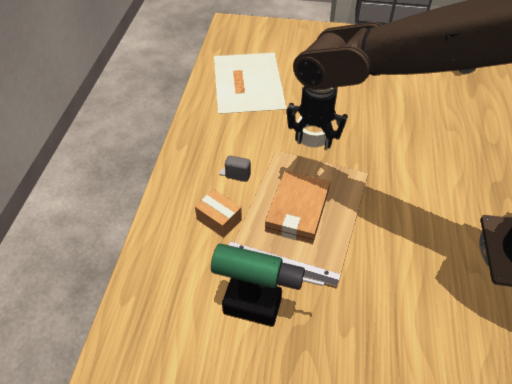

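The carton now lies flat at (298,205), with its taped end towards the stop. Next I'll measure its pose.

```bash
cat >> h.py <<'E'
def meas():
    for n in('side','top'):
        im,P=cloud(n);k=np.nan_to_num(P)
        h=cv2.cvtColor(im,cv2.COLOR_BGR2HSV)
        m=((k[...,2]>.042)&(k[...,2]<.075)&(k[...,0]>.43)&(k[...,0]<.66)&(k[...,1]>-.15)&(k[...,1]<.2)&(abs(h[...,0].astype(int)-10)<8)|0).astype(np.uint8)
        m=cv2.morphologyEx(m,cv2.MORPH_CLOSE,np.ones((3,3)))
        c=max(cv2.findContours(m,0,1)[0],key=cv2.contourArea)[:,0]
        r=cv2.minAreaRect(ray(n,c,.057)[:,:2].astype(np.float32));print(n,r,cv2.boxPoints(r).round(4).tolist())
        st=((h[...,1]<60)&(h[...,2]>110)&(k[...,2]>.03)&(k[...,2]<.055)&(abs(k[...,1]-.13)<.05)&(abs(k[...,0]-.567)<.15)).astype(np.uint8)
        v,u=np.nonzero(st);print(' stop',cv2.minAreaRect(ray(n,np.c_[u,v],.042)[:,:2].astype(np.float32)))
    s=ctrl.get_state();print(s['time'],s['eef_pos'],s['contact_force'])
E
python3 -c "
from h import *
meas()"
```

```text
side ((0.5511834025382996, -0.02563035488128662), (0.17809848487377167, 0.12007904052734375), 80.75119018554688) [[0.47760000824928284, -0.1039000004529953], [0.5960999727249146, -0.12319999933242798], [0.6248000264167786, 0.05260000005364418], [0.5062000155448914, 0.07190000265836716]]
 stop ((0.5699541568756104, 0.13338857889175415), (0.01639539748430252, 0.258227676153183), 79.07302856445312)
top ((0.5484756231307983, -0.029071226716041565), (0.1550692617893219, 0.11982173472642899), 80.81658172607422) [[0.47699999809265137, -0.09610000252723694], [0.5952000021934509, -0.1151999980211258], [0.6200000047683716, 0.03790000081062317], [0.5016999840736389, 0.05700000002980232]]
 stop ((0.5666673183441162, 0.1280197650194168), (0.014081133529543877, 0.2582150399684906), 79.15352630615234)
3.5 [ 0.5314339  -0.13488422  0.1451307 ] [-0.31632977 -0.05069302 -0.76687385]
```

The carton is 1.6° askew and its top end is about 64 mm short of the stop. I'll back off, descend behind it and turn square to the stop.

```bash
python3 -m crank '[[-2.5,0,0,0,0,0.023],[-2.5,0,2,0,0,0.023],[-2.5,0,5,0,0,0.023],[-2.5,0,8,0,0,0.023],[-2.5,0,10.5,0,0,0.023],[-2.5,0,11.7,0,0,0.023],[-2.5,0,11.7,0,0,0.023],[-2.5,0,11.7,0,0,0.023]]'
python3 -m crank '[[1,0,0,0,0,0],[2,0,0,0,0,0],[3,0,0,0,0,0],[3.8,0,0,0,0,0],[4.6,0,0,0,0,0],[5.4,0,0,0,0,0],[6.2,0,0,0,0,0],[7,0,0,0,0,0],[7.5,0,0,0,0,0],[7.5,0,0,0,0,0]]'
python3 -c "
from h import *
meas()"
```

```text
time: 4.3
eef_pos: [0.528, -0.1598, 0.029]
tcp_rot: [0.771, 0.636, 0.0, 0.001]
contact_force: [-0.1, 0.2, 0.5]
opening: 0.702
finger_force: 0.0
time: 5.3
eef_pos: [0.5413, -0.0845, 0.0278]
tcp_rot: [0.771, 0.637, 0.0, -0.001]
contact_force: [-0.4, -0.4, 0.6]
opening: 0.702
finger_force: 0.0
side ((0.5594331622123718, 0.005842916667461395), (0.20288346707820892, 0.12056960165500641), 79.34613800048828) [[0.4814000129699707, -0.08269999921321869], [0.5999000072479248, -0.10499999672174454], [0.6373999714851379, 0.09440000355243683], [0.5188999772071838, 0.11670000106096268]]
 stop ((0.5640187859535217, 0.1069984957575798), (0.0681847333908081, 0.2581647038459778), 77.25688171386719)
top ((0.5615665912628174, 0.02734316885471344), (0.13011017441749573, 0.11999520659446716), 78.98845672607422) [[0.490200012922287, -0.025100000202655792], [0.6079999804496765, -0.04800000041723251], [0.6328999996185303, 0.07970000058412552], [0.5151000022888184, 0.10270000249147415]]
 stop ((0.5629268288612366, 0.1084977388381958), (0.053835429251194, 0.2582150399684906), 79.15353393554688)
5.4 [ 0.54086501 -0.08489313  0.02744904] [-0.31685151 -0.86024544 -1.13304534]
```

Now it is square to the stop, about 28 mm short of it. I'll finish slowly and watch the force.

```bash
python3 -m crank '[[0.6,0,0,0,0,0],[1.2,0,0,0,0,0],[1.7,0,0,0,0,0],[2.1,0,0,0,0,0],[2.4,0,0,0,0,0]]'
python3 -m crank '[[0.1,0,0,0,0,0],[0.2,0,0,0,0,0],[0.3,0,0,0,0,0]]'
python3 -m crank '[[0.1,0,0,0,0,0],[0.15,0,0,0,0,0]]'
```

```text
time: 5.9
eef_pos: [0.546, -0.0618, 0.028]
tcp_rot: [0.771, 0.637, -0.0, -0.0]
contact_force: [-0.2, -1.4, -0.3]
opening: 0.699
finger_force: 0.8
time: 6.2
eef_pos: [0.5466, -0.0593, 0.0281]
tcp_rot: [0.771, 0.636, -0.0, -0.0]
contact_force: [-0.1, -1.3, -1.1]
opening: 0.7
finger_force: 0.8
time: 6.4
eef_pos: [0.547, -0.0583, 0.0282]
tcp_rot: [0.771, 0.637, -0.0, 0.001]
contact_force: [-0.3, -4.6, -0.5]
opening: 0.698
finger_force: 2.2
```

```bash
python3 -m crank '[[0.07,0,0,0,0,0],[0.14,0,0,0,0,0]]'
python3 -m crank '[[0.07,0,0,0,0,0],[0.14,0,0,0,0,0]]'
```

```text
time: 6.6
eef_pos: [0.5473, -0.0583, 0.0283]
tcp_rot: [0.771, 0.637, -0.001, 0.002]
contact_force: [-2.1, -10.0, -1.6]
opening: 0.699
finger_force: 5.1
time: 6.8
eef_pos: [0.5474, -0.0583, 0.0284]
tcp_rot: [0.771, 0.637, -0.002, 0.002]
contact_force: [-3.3, -14.8, -0.7]
opening: 0.7
finger_force: 7.5
```

The carton no longer moves while the force climbs to 15 N, so it is seated. I'll back off, lift clear and check.

```bash
python3 -m crank '[[-0.5,0,0,0,0,0],[-2,0,0,0,0,0],[-4,0,0,0,0,0],[-4,0,-3,0,0,0],[-4,0,-7,0,0,0],[-4,0,-11,0,0,0],[-7,0,-15,0,0,0],[-11,0,-18,0,0,0],[-15,0,-20,0,0,0],[-15,0,-20,0,0,0]]'
python3 - <<'E'
from h import *
meas()
im,_=cloud('top');cv2.imwrite('pics/t4.png',cv2.resize(im[130:300,150:420],None,fx=2.9,fy=2.9))
E
```

```text
time: 7.8
eef_pos: [0.5201, -0.2074, 0.2331]
tcp_rot: [0.773, 0.635, 0.001, 0.004]
contact_force: [-0.2, 0.9, 0.3]
opening: 0.699
finger_force: 0.0
side ((0.5677629709243774, 0.04661276936531067), (0.1824662834405899, 0.12028733640909195), 79.15046691894531) [[0.49149999022483826, -0.031700000166893005], [0.6097000241279602, -0.05429999902844429], [0.6439999938011169, 0.12489999830722809], [0.5259000062942505, 0.14749999344348907]]
 stop ((0.5650078058242798, 0.11048655956983566), (0.05873465910553932, 0.25820788741111755), 77.75591278076172)
top ((0.5639598369598389, 0.0351237915456295), (0.17117324471473694, 0.11995494365692139), 79.19243621826172) [[0.48899999260902405, -0.037700001150369644], [0.6068000197410583, -0.06019999831914902], [0.6388999819755554, 0.10790000110864639], [0.5210999846458435, 0.13040000200271606]]
 stop ((0.5636396408081055, 0.11221803724765778), (0.046259474009275436, 0.2582150399684906), 79.15352630615234)
7.9 [ 0.5188297  -0.20309493  0.22862072] [-0.10129959 -0.73406052 -0.39307492]
```

View pics/t4.png

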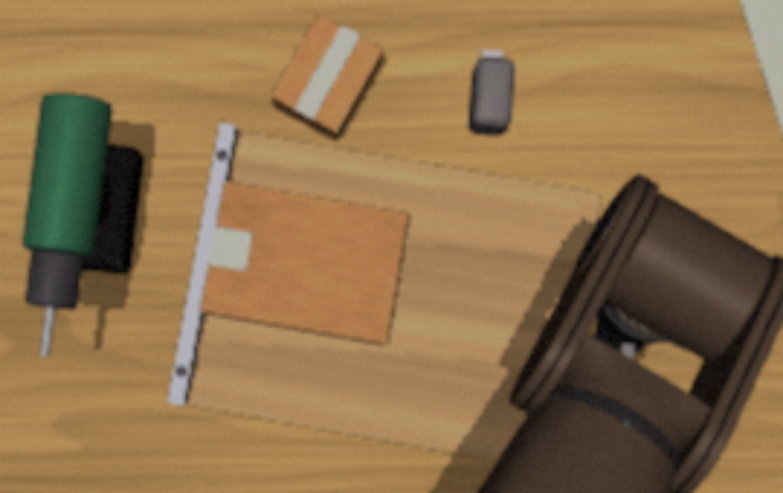

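The picture shows the carton, (205..408, 185..342), flush and square against the stop bar from (228,125) to (178,403). Its angle reads 79.19° against 79.15° for the stop. The drill, small carton and tape measure look undisturbed, and the arm is clear. The arm hides the tape roll in this view, but it passed well above it.

```bash
python3 -m crank '[[0,0,0,0,0,0],[0,0,0,0,0,0],[0,0,0,0,0,0]]'; python3 -c "
from plant import ctrl
print(ctrl.sign_off())"
```

```text
time: 8.25
eef_pos: [0.5189, -0.2013, 0.2272]
tcp_rot: [0.771, 0.637, -0.0, -0.001]
contact_force: [-1.0, 0.2, -0.1]
opening: 0.702
finger_force: 0.0
the job is handed in; nothing more can be done
None
```

I tipped the carton onto its broad face and pushed it square and flush against the stop, with the arm finishing clear, and handed the job in at about 8 s; the hand-in gave no verdict.

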